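# Slide the instrument tin between the vial holders to its stop

### The arm

A 6-joint arm with a two-finger parallel gripper is mounted at the origin on the work surface. World frame = base frame: x ahead of the robot, y to its left, z up, the work surface at z = 0. Lengths are in mm, angles in degrees, forces in N, time in s.
With the tool pointing down it reaches from about 350 to 850 mm from the base axis. Payload 8.1 kg.
Tool frame: the origin (TCP) lies where the fingers leave the gripper's body, on its centre line; the fingertips stand 73 mm ahead of it and the grasp point (between the pads) lies 54 mm ahead of it; z points along the fingers, y is the line along which they close (so a half turn about z gives the same grasp; the last joint's range is limited). The gripper opens to 85 mm and grips with 20 to 120 N. Pads are 22 mm wide; open, the fingers measure 114 mm over their backs; the gripper's body (76 mm by 85 mm) begins 54 mm behind the grasp point. The pads swing forward as they close: fully open they stand 13 mm farther back than shut.
Start: joints at [-82.242, 7.471, 85.268, -0, 87.261, -4.893], TCP at [131.426, -585.434, 303.892] pointing down, gripper open.
Joint ranges: [-169.43, 169.43], [-51.17, 129.36], [1.28, 143.12], [-76.62, 256.62], [0, 156.53], [-152.29, 152.29]. Speed limits (degrees/s): [136.94, 136.94, 159.86, 180, 180, 180].

### API

Orientations are given as [roll, pitch, yaw] about the fixed x, y, z axes, in that order (R = Rz(yaw) Ry(pitch) Rx(roll)).
In Python, from bench import sense, optics, r gives the robot as it stands.
- The arm moves only by the tool servo_tool, never from a script. Its argument "plan" is a list that holds one entry, the list of rows, each a list of 5 numbers: the shift along the world's x, y, z in m, then the turn about the world's z in degrees, then the finger opening in m, from 0 to 0.0854. A call has 1 to 10 rows; each row shifts and turns the commanded pose from where the row before left it; what a row does not reach is not made up. A row lasts 1/10 s, in which the tool goes at most 50 mm and 8.59 degrees, less where a joint would pass 70% of its speed; a pose out of reach is approached as far as the arm can. A call is refused whole if a number of a shift passes 0.05 or a number of a turn 8.59, either way. A call with a gripper value outside its range is refused whole. The fingers move at their own pace and stop on an object; "force" is the grip in N (left out, the last holds). Time passes only in rows, so rows that do not move let the fingers close. It gives the time, the measured TCP pose, the force, the opening and the grip force at its end, in the units of the state.
- sense(): the state, without advancing time (a new reading comes with each control period).
- optics.snapshot(name): name is "scene" or "top" or "wrist"; returns a dict with "frame" (480x640x3 uint8, blue, green, red), "fx", "fy", "cx", "cy" (pixels), "cam_to_world" (4x4, takes a point from camera to world coordinates). Camera axes: x right, y down, z forward; pixel columns grow to the right and rows downward; lengths in mm; the calibration is good to about 2 mm. A picture is of the moment at which its call begins. There is no depth.
- r.hand_in(): hands the job in; it is judged then, once.
The state is a dict: "time": time; "joint_pos": joint angles; "qd": joint speeds; "joint_efforts": joint torques, N m; "tool_pos": TCP position; "tcp_rot": TCP orientation; "ft_force": force on the tool from outside, world axes, zero at the start; "wrist_torque": the same for the moment, N m; "finger_gap": finger opening in mm; "grip_force": force on a finger pad.
Only numpy, scipy, OpenCV 4.12 (cv2) and the standard library are available. Lean on these libraries where they do the work, as an engineer would, in place of code of your own. Each camera call takes 0.05 s, during which the arm holds its last target. There are 200 camera calls.

### The job

On the vaccine bench, push the flat instrument tin lengthwise through the narrow gap between the two fixed vial holders, until it is completely behind them with its front end flush against the stop rail. Only push it with the fingers: it stays flat on the table and is never lifted. Leave the loose vials, the infusion bottle and the can where they stand.

Things in the scene. Friction and masses are not known exactly. Their poses are not given: they have to be found in the camera images.
- tin: The loose flat lidded white-enamelled instrument tin, a closed block 120 mm long (its x), 90 mm wide (its y), 32 mm high (z up), 0.3 to 0.55 kg; slides on the steel table with ordinary friction (a push of a few newtons). Origin at the centre of its underside. Starts in front of the gap, off its centre line and turned.
- station: Two fixed vial holders and a stop rail, screwed to the table. Origin on the table midway between the holders; x points the way the tin must travel, through the gap to the rail; y joins the holders. Each holder is a round dark steel collar, 52 mm diameter, 22 mm high, centred at y = +75 and -75 mm, with a fixed amber vial in it (32 mm diameter, top at 54 mm). The gap is 98 mm.
- rail (a point): Middle of the near face of the stop rail, at table height, on the gap's centre line: 160 mm beyond the station's origin along the station's x. The fixed dark steel rail is 30 mm high, 220 mm long, parallel to the station's y; the tin is home with its centre 60 mm before this point.
- vial_a: Loose amber vial, 40 mm diameter, 75 mm tall, standing outside one of the holders; leave it alone. Origin at the centre of its underside.
- vial_b: Loose amber vial like the other, standing outside the other holder; leave it alone. Origin at the centre of its underside.
- infusion_bottle: Loose flat-sided infusion bottle, 95 x 55 mm, 198 mm tall, standing behind the stop rail; leave it alone. Origin at the centre of its underside.
- can: Loose open yellow can, about 100 mm diameter, 110 mm tall; leave it alone. Origin at the centre of its underside.

How it is judged (in metres and radians):
On the way:
1. the tin is between the two holders, lengthwise, flat on the table (x of tin in the frame of station between -0.03 and 0.03 m and y of tin in the frame of station between -0.012 and 0.012 m and angle between the x axis of tin and the x axis of station, either way round below 0.15 rad and height (world z) of tin below 0.006 m and angle between tin's own z axis and vertical below 0.06 rad), for 0.05 s.
At the end, for the whole second after the job is handed in: The tin lies flat and at rest behind the holders with its front end against the stop rail: its centre within 6 mm of home along the station's x, within 35 mm sideways, turned less than 0.1 rad; vials, infusion bottle and can within 20 mm of where they stood (x of tin in the frame of station between 0.094 and 0.104 m and y of tin in the frame of station between -0.035 and 0.035 m and angle between the x axis of tin and the x axis of station, either way round below 0.1 rad and linear speed of tin below 0.01 m/s and height (world z) of tin below 0.006 m and angle between tin's own z axis and vertical below 0.06 rad and distance of each of vial_a, vial_b, infusion_bottle, can from where it was at the start of the episode below 0.02 m); the robot touches nothing.
It fails at once if the tin is lifted or tipped off the table (height (world z) of tin above 0.01 m or angle between tin's own z axis and vertical above 0.15 rad).
It fails at once if a vial, the infusion bottle or the can is moved or knocked over (distance of any of vial_a, vial_b, infusion_bottle, can from where it was at the start of the episode above 0.02 m or angle between any of vial_a, vial_b, infusion_bottle, can's own z axis and vertical above 0.3 rad).
It also fails if it takes over 72 s, if anything falls off the work surface, if the arm or the gripper's body presses on something with over 40 N, if the wrist force passes 120 N, or if a joint passes its speed limit or range.

## Working session

There is one attempt and no reset: what is moved stays moved. The work goes in short steps, Python scripts to look and compute and a tool call to move; the robot and the scene stay as the last step left them, time stands still between calls to the robot, and variables do not carry over. Pictures are saved under pics/ and viewed, at most 12 in all, crops included, and the job is handed in when it is done.

Besides the shell and the picture viewer there is one more tool, called after "Emit:" as name([rows], argument=value, ...), one row to a line, values as JSON. servo_tool: Moves the arm, as the interface text tells. Its arguments: {"type":"object","properties":{"plan":{"type":"array"},"force":{"type":"number"}},"required":["plan"]}

```bash
mkdir -p pics
python3 - <<'E'
from bench import sense, optics, r
import cv2,pickle
for n in("top","scene"):
    s=optics.snapshot(n); cv2.imwrite(f"pics/{n}0.png",s["frame"]); pickle.dump(s,open(f"{n}0.pkl","wb"))
    print(n,s["fx"],s["fy"],s["cx"],s["cy"],s["cam_to_world"])
s=sense();print(s)
E
```

```text
top 461.8641831554961 461.8641831554961 313.92527305093995 240.46980331998913 [[ 8.37952043e-08 -9.96838612e-01  7.94530125e-02  4.50090669e+02]
 [-9.99953265e-01  7.68057651e-04  9.63731003e-03 -5.15855703e+01]
 [-9.66786725e-03 -7.94493001e-02 -9.96792025e-01  1.22517390e+03]
 [ 0.00000000e+00  0.00000000e+00  0.00000000e+00  1.00000000e+00]]
scene 527.0998755293305 527.0998755293305 317.5126948792413 237.4613089619622 [[-6.20432289e-01  4.14211920e-01 -6.65952145e-01  1.34619344e+03]
 [ 7.84141696e-01  3.42385524e-01 -5.17584731e-01  5.92435538e+02]
 [ 1.36226089e-02 -8.43327124e-01 -5.37227872e-01  6.88793068e+02]
 [ 0.00000000e+00  0.00000000e+00  0.00000000e+00  1.00000000e+00]]
{'time': 0.1, 'joint_pos': array([-8.22433257e+01,  7.51110369e+00,  8.53238617e+01, -4.62111483e-05,
        8.72614922e+01, -4.89471663e+00]), 'qd': array([ 0.13518795, -0.02244142, -0.1381699 ,  0.03646206,  0.09779967,
        0.01904063]), 'joint_efforts': array([ 3.81337413e-04, -5.70953143e+01, -5.01943982e+01, -4.23507063e-04,
        8.09473218e-03, -2.05615288e-05]), 'tool_pos': array([ 131.36454722, -585.05559728,  302.93798617]), 'tcp_rot': array([-1.79903890e+02, -8.18425955e-03,  1.26513863e+01]), 'ft_force': array([ 0.51903546, -0.1460309 ,  0.6661885 ]), 'wrist_torque': array([-0.00540246,  0.00886288,  0.01576908]), 'grip_force': 0.0, 'finger_gap': 85.0604956524334}
```

View pics/top0.png

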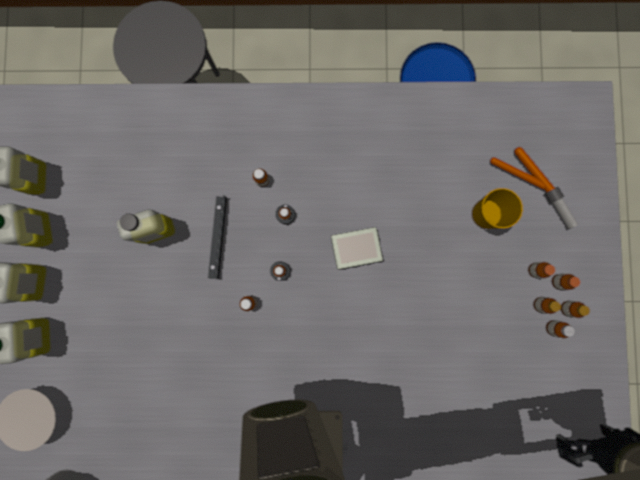

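View pics/scene0.png

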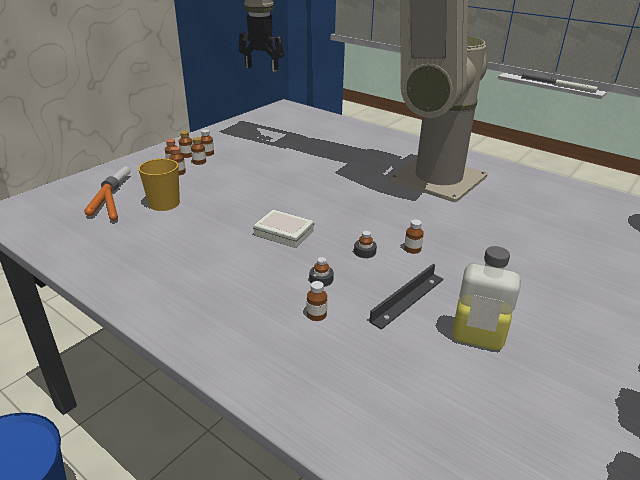

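The top view shows the tin at about (357,248), the holders at (285,214) and (280,271), the rail around column 218, and the loose vials at (260,177) and (247,303). The tin has to travel left in the image, which is +y in the world.

```bash
cat > h.py <<'E'
import numpy as np,cv2
def ray(s,uv,z):
    uv=np.atleast_2d(uv).astype(float); M=s["cam_to_world"]
    d=np.c_[(uv[:,0]-s["cx"])/s["fx"],(uv[:,1]-s["cy"])/s["fy"],np.ones(len(uv))]@M[:3,:3].T
    o=M[:3,3]; return (o+d*((z-o[2])/d[:,2])[:,None])[:,:2]
def rect(P):
    (c,wh,a)=cv2.minAreaRect(np.float32(P)); b=cv2.boxPoints((c,wh,a))
    e=[b[1]-b[0],b[2]-b[1]]; l=max(e,key=np.linalg.norm)
    return np.array(c),sorted(wh),np.degrees(np.arctan2(l[1],l[0]))%180
def tin(s,roi=None):
    f=s["frame"].astype(int); m=((f.min(2)>165)&(f.max(2)-f.min(2)<60)).astype(np.uint8)
    if roi: k=np.zeros_like(m);k[roi[1]:roi[3],roi[0]:roi[2]]=1;m*=k
    m=cv2.morphologyEx(m,cv2.MORPH_CLOSE,np.ones((3,3)))
    c=max(cv2.findContours(m,0,1)[0],key=cv2.contourArea)
    return rect(ray(s,c[:,0],32)),cv2.boundingRect(c)
E
python3 - <<'E'
from h import *; import pickle
s=pickle.load(open("top0.pkl","rb")); f=s["frame"]
print(tin(s,(190,150,450,330)))
g=f.max(2); m=(g<75).astype(np.uint8)
for c in cv2.findContours(m[150:330,190:330].copy(),0,1)[0]:
    c=c[:,0]+[190,150]
    if len(c)<6: continue
    print(cv2.boundingRect(c),cv2.contourArea(c),[rect(ray(s,c,z)) for z in(22,30)])
v=cv2.resize(f[140:340,190:400],None,fx=3.8,fy=3,interpolation=cv2.INTER_CUBIC);v=cv2.resize(f[150:320,195:395],(800,600) and (800,680))[:600];
cv2.imwrite("pics/crop.png",cv2.resize(f[160:315,195:395],(774,600),interpolation=cv2.INTER_NEAREST))
E
```

```text
((array([ 525.05487061, -138.0057373 ]), [80.02279663085938, 85.02432250976562], np.float32(101.08389)), (333, 233, 39, 34))
(249, 296, 13, 15) 112.5 [(array([383.79403687, 112.60940552]), [31.129302978515625, 36.10525131225586], np.float32(0.52221316)), (array([384.23480225, 111.51764679]), [30.922311782836914, 35.86518478393555], np.float32(0.5222227))]
(271, 262, 21, 18) 124.0 [(array([468.15713501,  46.23226166]), [43.667022705078125, 52.329769134521484], np.float32(81.911575)), (array([468.03701782,  45.58186722]), [43.37668228149414, 51.98183059692383], np.float32(81.911575))]
(276, 206, 21, 19) 138.5 [(array([614.52099609,  34.73374176]), [44.63642120361328, 52.41728210449219], np.float32(44.835827)), (array([613.42773438,  34.15980148]), [44.33958435058594, 52.06877136230469], np.float32(44.835743))]
(209, 196, 20, 83) 879.0 [(array([556.27258301, 208.50276184]), [34.395687103271484, 216.36375427246094], np.float32(174.94743)), (array([555.56652832, 206.77340698]), [34.1669807434082, 214.9251251220703], np.float32(174.94743))]
(258, 172, 16, 15) 124.0 [(array([702.83190918,  86.73152161]), [33.01962661743164, 38.25297927856445], np.float32(145.67072)), (array([701.15130615,  85.81182861]), [32.80007553100586, 37.99863815307617], np.float32(145.67062))]
```

View pics/crop.png

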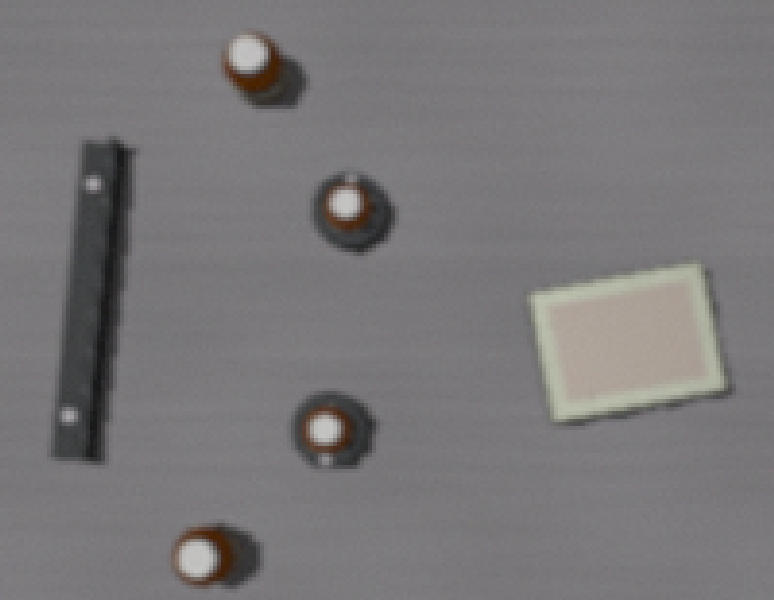

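The crop shows the tin's top corners at about (528,294), (704,263), (731,388) and (555,421) in crop pixels. The fixed vial caps are at (347,203) and (323,429), and the rail's near edge runs from (118,140) to (95,460).

Run:
```python
from h import *; import pickle
s=pickle.load(open("top0.pkl","rb"))
U=lambda p:np.array(p)/3.87+[195,160]-.4
t=ray(s,U([(528,294),(704,263),(731,388),(555,421)]),32); print(t,t.mean(0),rect(t))
c=ray(s,U([(347,203),(323,429)]),54); print("caps",c,c.mean(0),np.linalg.norm(c[1]-c[0]))
d=c[0]-c[1]; print("stn x dir from caps",np.degrees(np.arctan2(d[0],-d[1]))) 
n=ray(s,U([(118,140),(95,460)]),30); print("rail",n,n.mean(0)); d=n[0]-n[1]; print(np.degrees(np.arctan2(d[0],-d[1])),np.linalg.norm(d))
print("loose",ray(s,U([(250,53),(197,558)]),75),"can",ray(s,[(501,208)],110))
```

```text
[[ 557.91076651  -84.41421646]
 [ 578.67058708 -202.41198357]
 [ 494.89111658 -219.48360944]
 [ 472.95482849 -102.1445736 ]] [ 526.10682467 -152.11359577] (array([ 526.40093994, -151.94891357]), [86.76736450195312, 121.1884536743164], np.float32(100.58912))
caps [[616.41952365  35.61613528]
 [467.33435947  50.57214206]] [541.87694156  43.09413867] 149.83346861939924
stn x dir from caps 84.27133684473011
rail [[663.0573979  192.82888718]
 [447.04993933 204.90938699]] [555.05366861 198.86913708]
86.79899308860823 216.34500371973863
loose [[712.40392917  98.02718881]
 [384.70709613 128.87160176]] can [[ 617.66265478 -494.73191522]]
```

Emit:
servo_tool([
  [[0.0345,0.027,0,7.3,0.045],[0.0345,0.027,0,7.3,0.045],[0.0345,0.027,0,7.3,0.045],[0.0345,0.027,0,7.3,0.045],[0.0345,0.027,0,7.3,0.045],[0.0345,0.027,0,7.3,0.045],[0.0345,0.027,0,7.3,0.045],[0.0345,0.027,0,7.3,0.045],[0.0345,0.027,0,7.3,0.045],[0.0345,0.027,0,7.3,0.045]],
], force=30)

```text
time: 1.1
tool_pos: [477.5, -313.9, 303.5]
tcp_rot: [-180.0, -0.0, 86.0]
ft_force: [0.6, -0.1, 0.3]
finger_gap: 44.6
grip_force: 0.0
```

Emit:
servo_tool([
  [[0.0345,0.027,0,7.3,0.045],[0.0345,0.027,0,7.3,0.045],[0,0,-0.02,0,0.045],[0,0,0,0,0.045],[0,0,0,0,0.045]],
])

```text
time: 1.6
tool_pos: [544.7, -261.4, 283.0]
tcp_rot: [-179.9, -0.1, 100.2]
ft_force: [-0.6, 0.4, -0.1]
finger_gap: 45.2
grip_force: 0.0
```

Run:
```python
from bench import sense, optics
import cv2,pickle,numpy as np
a=[]
for n in("top","wrist"):
    s=optics.snapshot(n); pickle.dump(s,open(f"{n}1.pkl","wb")); a.append(s["frame"])
cv2.imwrite("pics/b.png",cv2.resize(np.hstack(a),(800,300)))
s=sense();print(s['tool_pos'],s['tcp_rot'],s['finger_gap'],s['time'])
```

```text
[ 544.96721102 -262.23187221  284.51873916] [1.79990537e+02 2.16234562e-02 1.00161574e+02] 44.621261389997194 1.7
```

View pics/b.png

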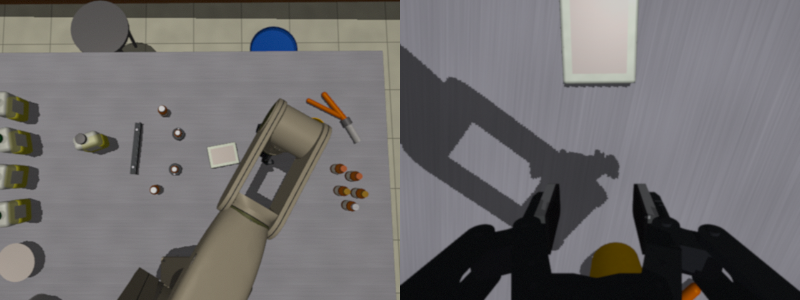

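The left half (top view) shows the tin untouched at (223,155). The right half (wrist view) shows the tin straight ahead, with its rear edge near (600,82) centred between the fingers. I'll descend next.

Emit:
servo_tool([
  [[0,0,-0.04,0,0.045],[0,0,-0.04,0,0.045],[0,0,-0.04,0,0.045],[0,0,-0.04,0,0.045],[0,0,-0.03,0,0.045],[0,0,-0.008,0,0.045],[0,0,0,0,0.045]],
])

```text
time: 2.4
tool_pos: [544.6, -261.8, 85.5]
tcp_rot: [-179.9, -0.1, 100.2]
ft_force: [-0.1, -0.0, 0.2]
finger_gap: 45.3
grip_force: 0.0
```

Run:
```python
from bench import sense, optics
from h import *
import pickle
s=optics.snapshot("wrist"); pickle.dump(s,open("w2.pkl","wb")); cv2.imwrite("pics/w2.png",s["frame"])
f=s["frame"].astype(int); m=((f.min(2)>165)&(f.max(2)-f.min(2)<60)).astype(np.uint8)
c=max(cv2.findContours(m,0,1)[0],key=cv2.contourArea); p=cv2.approxPolyDP(c,8,True)[:,0]; print(p,ray(s,p,32))
st=sense();print(st['tool_pos'],st['tcp_rot'],st['time'])
```

```text
[[237   1]
 [252  70]
 [291 113]
 [383 122]
 [442  80]
 [441 142]
 [465 132]
 [450 119]
 [469 102]
 [474  51]
 [447  50]
 [451   0]] [[ 505.13892819 -161.58522838]
 [ 511.44553278 -178.22850187]
 [ 524.27568577 -187.89501487]
 [ 551.46942224 -185.62436131]
 [ 565.48477505 -171.28840523]
 [ 569.90027502 -188.21257373]
 [ 576.14102802 -184.12998587]
 [ 570.71956436 -181.31017903]
 [ 574.84592123 -175.72105117]
 [ 572.26889806 -162.30917702]
 [ 564.73124736 -163.39252494]
 [ 562.38386973 -151.13738448]]
[ 545.77033762 -262.30316848   87.26478024] [1.79946848e+02 4.24049071e-02 1.00191101e+02] 2.45
```

View pics/w2.png

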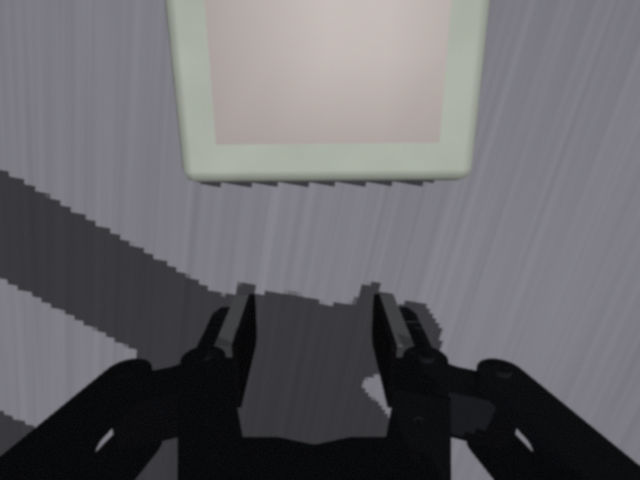

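The wrist view shows the tin's rear edge from (186,178) to (470,178), square to the fingers, and centred about 13 px to the right of the finger centre line.

```bash
cat > plan.py <<'E'
from h import *
S=np.array([541.9,43.1]); Y=84.7
def R(a): a=np.radians(a); return np.array([[np.cos(a),-np.sin(a)],[np.sin(a),np.cos(a)]])
def st(p): return R(-Y)@(np.asarray(p)-S)
def rear(s,px):
    w=ray(s,px,30); d=w[1]-w[0]; h=np.degrees(np.arctan2(d[1],d[0]))+90   # px: left,right corner
    m=w.mean(0); c=m+60*R(h)[:,0]
    print("rear mid",m.round(1),"len",np.linalg.norm(d).round(1),"heading",h.round(1),"tin in station",st(c).round(1),(h-Y).round(1)); return c,h
E
python3 - <<'E'
from plan import *; import pickle
s=pickle.load(open("w2.pkl","rb")); c,h=rear(s,[(186,178),(470,178)])
# heading schedule along path
p=st(c);a=h-Y;q=None
for L,da in [(10,0)]*1+[(10,-3.5)]*6+[(10,0)]*3+[(10,2)]*3:
    a+=da/2; p=p+L*R(a)[:,0]; a+=da/2
    t=S+R(Y)@(p-71*R(a)[:,0]); print(p.round(1),round(a,1),"tool",t.round(1), "d",None if q is None else (t-q).round(1)); q=t
E
```

```text
rear mid [ 538.7 -205.2] len 89.0 heading 100.2 tin in station [-189.7   -3.7] 15.5
[-180.1   -1. ] 15.5 tool [ 538.8 -206.2] d None
[-170.4    1.3] 12.0 tool [ 533.1 -197. ] d [-5.8  9.3]
[-160.5    3.1] 8.5 tool [ 527.9 -187.4] d [-5.2  9.6]
[-150.6    4.3] 5.0 tool [ 523.3 -177.5] d [-4.6  9.9]
[-140.6    4.8] 1.5 tool [ 519.3 -167.3] d [-4.  10.2]
[-130.6    4.8] -2.0 tool [ 516.  -156.9] d [-3.3 10.4]
[-120.6    4.1] -5.5 tool [ 513.3 -146.4] d [-2.7 10.6]
[-110.7    3.2] -5.5 tool [ 515.2 -136.6] d [1.9 9.8]
[-100.7    2.2] -5.5 tool [ 517.1 -126.7] d [1.9 9.8]
[-90.8   1.3] -5.5 tool [ 518.9 -116.9] d [1.9 9.8]
[-80.8   0.5] -3.5 tool [ 523.1 -107.5] d [4.1 9.4]
[-70.8   0. ] -1.5 tool [526.9 -97.9] d [3.8 9.6]
[-60.8  -0.1] 0.5 tool [530.4 -88.2] d [3.5 9.7]
```

Emit:
servo_tool([
  [[-0.0016,0.009,0,0,0.045],[-0.0016,0.009,0,0,0.045],[-0.0016,0.009,0,0,0.045],[-0.0016,0.009,0,0,0.045],[-0.0009,0.005,0,0,0.045],[-0.0009,0.005,0,0,0.045],[-0.0009,0.005,0,0,0.045],[-0.0009,0.005,0,0,0.045]],
])

```text
time: 3.25
tool_pos: [535.6, -205.4, 86.1]
tcp_rot: [180.0, 0.0, 100.2]
ft_force: [0.2, -2.5, 0.7]
finger_gap: 45.0
grip_force: 1.2
```

Emit:
servo_tool([
  [[-0.0029,0.0047,0,-1.75,0.045],[-0.0029,0.0047,0,-1.75,0.045],[-0.0026,0.0048,0,-1.75,0.045],[-0.0026,0.0048,0,-1.75,0.045],[-0.0023,0.005,0,-1.75,0.045],[-0.0023,0.005,0,-1.75,0.045]],
])

```text
time: 3.85
tool_pos: [519.9, -176.5, 86.1]
tcp_rot: [180.0, 0.0, 89.7]
ft_force: [0.2, -2.7, 1.7]
finger_gap: 44.9
grip_force: 1.3
```

Run:
```python
from bench import sense, optics
import cv2,pickle
s=optics.snapshot("wrist"); pickle.dump(s,open("w3.pkl","wb")); cv2.imwrite("pics/w3.png",s["frame"])
```

```text
(no output)
```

View pics/w3.png

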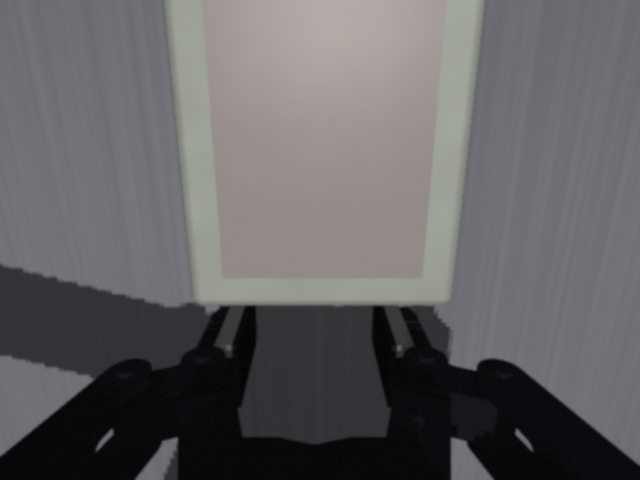

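The tin sits flush on both fingers, with its rear edge at row 302 from column 193 to 452. Two-point pushing is stable, so I'll check its pose against the station.

Run:
```python
from plan import *; import pickle
from bench import optics,sense
s=pickle.load(open("w3.pkl","rb")); rear(s,[(193,302),(452,302)])
t=optics.snapshot("top"); pickle.dump(t,open("top3.pkl","wb"))
cv2.imwrite("pics/t3.png",cv2.resize(t["frame"][160:315,195:395],(774,600),interpolation=cv2.INTER_NEAREST))
print(sense()['tool_pos'])
```

```text
rear mid [ 522.6 -163.4] len 90.0 heading 89.7 tin in station [-147.6    5.3] 5.0
[ 519.63327248 -175.91808378   85.86221116]
```

View pics/t3.png

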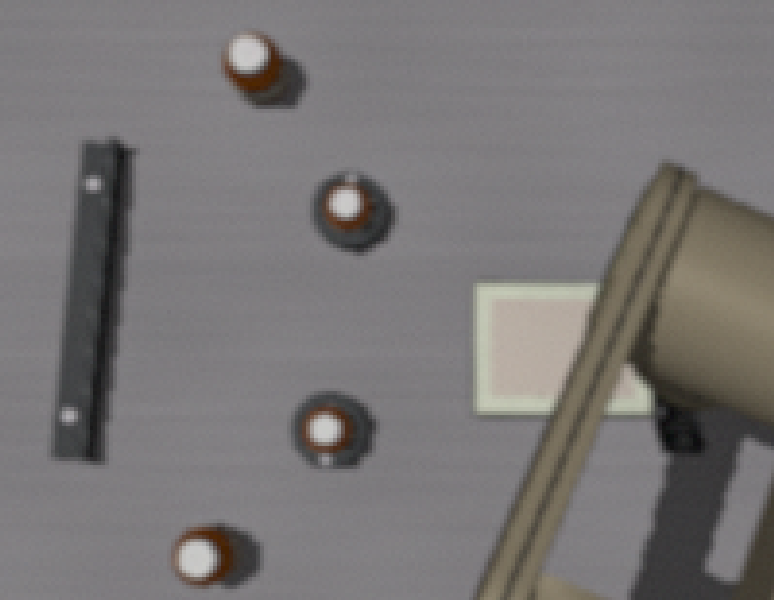

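The tin now reads about y=+6 mm and +5.4° in the station frame, taking station yaw as 84.3° from the caps and rail slope. I'll plan the S-curve.

```bash
sed -i 's/Y=84.7/Y=84.3/' plan.py
cat >> plan.py <<'E'
def go(p,a,sched,off=2.4,tool0=None):
    T=lambda:S+R(Y)@(p+R(a)@[-72.5,off])
    q=T(); p=np.array(p,float)
    for L,da in sched:
        a+=da/2; p=p+L*R(a)[:,0]; a+=da/2; t=T(); print(p.round(1),round(a,1),"d",(t-q).round(1),"turn",da); q=t
E
python3 - <<'E'
from plan import *
go([-152.5,6.0],5.4,[(5,-2.1)]*8+[(5,0)]+[(5,1.9)]*6)
E
```

```text
[-147.5    6.4] 3.3 d [-2.5  5.1] turn -2.1
[-142.5    6.6] 1.2 d [-2.3  5.2] turn -2.1
[-137.5    6.6] -0.9 d [-2.2  5.3] turn -2.1
[-132.5    6.4] -3.0 d [-2.   5.4] turn -2.1
[-127.5    6.1] -5.1 d [-1.8  5.5] turn -2.1
[-122.6    5.5] -7.2 d [-1.6  5.5] turn -2.1
[-117.6    4.8] -9.3 d [-1.4  5.6] turn -2.1
[-112.7    3.9] -11.4 d [-1.1  5.6] turn -2.1
[-107.8    2.9] -11.4 d [1.5 4.8] turn 0
[-102.9    2. ] -9.5 d [3.7 4.1] turn 1.9
[-97.9   1.3] -7.6 d [3.5 4.2] turn 1.9
[-93.    0.7] -5.7 d [3.4 4.3] turn 1.9
[-88.    0.3] -3.8 d [3.3 4.4] turn 1.9
[-83.   0.] -1.9 d [3.1 4.5] turn 1.9
[-78.  -0.] -0.0 d [3.  4.6] turn 1.9
```

Emit:
servo_tool([
  [[-0.0025,0.0051,0,-2.1,0.045],[-0.0023,0.0052,0,-2.1,0.045],[-0.0022,0.0053,0,-2.1,0.045],[-0.002,0.0054,0,-2.1,0.045],[-0.0018,0.0055,0,-2.1,0.045],[-0.0016,0.0055,0,-2.1,0.045],[-0.0014,0.0056,0,-2.1,0.045],[-0.0011,0.0056,0,-2.1,0.045],[0.0015,0.0048,0,0,0.045]],
])

```text
time: 4.85
tool_pos: [506.2, -128.4, 85.9]
tcp_rot: [-180.0, 0.0, 73.0]
ft_force: [-0.2, -1.5, -0.3]
finger_gap: 45.1
grip_force: 1.1
```

```bash
cat >> plan.py <<'E'
def edge(s):   # rear edge of the tin just above the fingertips in the wrist view
    f=s["frame"].astype(int)
    m=((f[:,:,1]>135)&(f[:,:,1]>=f[:,:,2]+2)&(f[:,:,1]>=f[:,:,0]+4)).astype(np.uint8)
    c=max(cv2.findContours(m,0,1)[0],key=cv2.contourArea)[:,0]
    B=c[:,1].max(); l=c[c[:,1]>B-30]
    L=l[np.argmax(-l[:,0]+l[:,1])]; Rr=l[np.argmax(l[:,0]+l[:,1])]; print(L,Rr); return [L,Rr]
E
python3 - <<'E'
from plan import *; import pickle
from bench import optics,sense
edge(pickle.load(open("w3.pkl","rb")))
s=optics.snapshot("wrist"); rear(s,edge(s))
t=optics.snapshot("top"); pickle.dump(t,open("top4.pkl","wb"))
w=s["frame"]; tt=cv2.resize(t["frame"][170:300,200:360],(480,390),interpolation=cv2.INTER_NEAREST)
cv2.imwrite("pics/t4.png",np.hstack([tt,cv2.resize(w,(320,240))[:].repeat(1,0) if 0 else cv2.copyMakeBorder(cv2.resize(w,(320,240)),0,150,0,0,0)]))
s=sense();print(s['tool_pos'],s['tcp_rot'],s['ft_force'])
E
```

```text
[196 297] [448 298]
[196 298] [447 299]
rear mid [ 512.4 -115.2] len 86.8 heading 72.7 tin in station [-101.6    1.6] -11.6
[ 506.54556687 -127.93905586   85.80836835] [-1.79983799e+02 -2.36853501e-02  7.30592882e+01] [0.9196648  0.27993481 0.46914421]
```

View pics/t4.png

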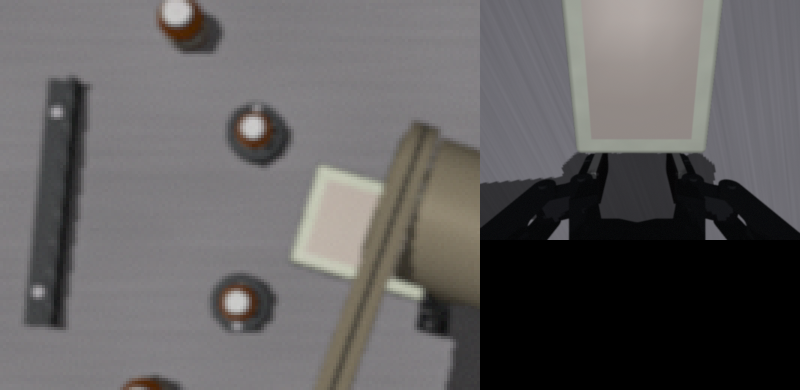

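The top crop shows the tin's front corners at (318,166) and (291,263), about 12° clockwise of the gap axis. The wrist view shows its rear edge still flush on both fingers. The two cameras differ by a few mm, so I'll fit the edges numerically in the top image.

```bash
cat >> plan.py <<'E'
def hough(t): # holder caps (z54) as bright blobs in the top view
    f=t["frame"]; o=[]
    for (x0,y0,z) in [(285,214,54),(280,271,54)]:
        w=f[y0-14:y0+14,x0-14:x0+14].min(2); _,_,_,c=cv2.connectedComponentsWithStats((w>130).astype(np.uint8))
        st_=cv2.connectedComponentsWithStats((w>130).astype(np.uint8)); k=1+np.argmax(st_[2][1:,4]); o.append(st_[3][k]+[x0-14,y0-14])
    w=ray(t,o,z); d=w[0]-w[1]; print("caps",w.round(1),"mid",w.mean(0).round(1),"yaw",np.degrees(np.arctan2(d[0],-d[1])).round(1))
def sub(t,p,q,z=32): # subpixel edge line: scan across p->q, tin inside on the right-hand side
    p,q=np.array(p,float),np.array(q,float); d=(q-p)/np.linalg.norm(q-p); n=np.array([-d[1],d[0]]); g=cv2.cvtColor(t["frame"],6).astype(np.float32)
    out=[]; k=np.arange(-4,4.01,.2)
    for u in np.linspace(.1,.9,15):
        P=p+u*(q-p)+k[:,None]*n; v=cv2.remap(g,np.float32(P[:,:1]),np.float32(P[:,1:]),1)[:,0]
        out.append(P[np.argmax(np.abs(np.gradient(cv2.GaussianBlur(v[:,None],(1,5),0)[:,0])))])
    w=ray(t,out,z); vx,vy,x,y=cv2.fitLine(np.float32(w),cv2.DIST_HUBER,0,.1,.1).ravel(); return np.array([x,y]),np.array([vx,vy])
def isect(a,b):
    s=np.linalg.solve(np.c_[a[1],-b[1]],b[0]-a[0]); return a[0]+s[0]*a[1]
E
python3 - <<'E'
from plan import *; import pickle
for n,F,A,B in [("top0",[(331.4,236),(338.4,268.8)],[(331.4,236),(377,228)],[(338.4,268.8),(384,260)]),("top4",[(306,225.3),(297,257.7)],[(306,225.3),(326,230.6)],[(297,257.7),(318,263.5)])]:
    t=pickle.load(open(n+".pkl","rb")); hough(t)
    f,a,b=[sub(t,*e) for e in(F,A,B)]
    for l in(f,a,b): print(np.degrees(np.arctan2(l[1][1],l[1][0])).round(1),end=" ")
    c1,c2=isect(f,a),isect(f,b); m=(c1+c2)/2; d=c1-c2; h=np.degrees(np.arctan2(d[0],-d[1])); 
    print("front",m.round(1),"w",np.linalg.norm(d).round(1),"h",h.round(1),"tin st",st(m-60*R(h)[:,0]).round(1),"world",(m-60*R(h)[:,0]).round(1))
E
```

```text
caps [[616.7  37. ]
 [468.   49.9]] mid [542.4  43.4] yaw 85.0
11.3 -79.4 -79.2 front [515.6 -92.7] w 87.3 h 101.3 tin st [-195.1   -4.9] world [ 527.4 -151.6]
caps [[616.9  37. ]
 [468.   49.7]] mid [542.5  43.3] yaw 85.2
-17.2 73.6 73.4 front [545.7  -6.7] w 86.2 h 72.8 tin st [-108.     3.2] world [528.  -64.1]
```

```bash
sed -i 's/Y=84.3/Y=85.0/;s/541.9,43.1/542.4,43.3/' plan.py
python3 - <<'E'
from plan import *
go([-106,4.5],-12,[(5,0)]*2+[(5,2)]*6)
E
```

```text
[-101.1    3.5] -12.0 d [1.5 4.8] turn 0
[-96.2   2.4] -12.0 d [1.5 4.8] turn 0
[-91.3   1.5] -10.0 d [3.8 4. ] turn 2
[-86.4   0.7] -8.0 d [3.6 4.2] turn 2
[-81.4   0.1] -6.0 d [3.5 4.3] turn 2
[-76.4  -0.4] -4.0 d [3.3 4.4] turn 2
[-71.4  -0.6] -2.0 d [3.2 4.5] turn 2
[-66.4  -0.7] 0.0 d [3.  4.6] turn 2
```

Emit:
servo_tool([
  [[0.0015,0.0048,0,0,0.045],[0.0015,0.0048,0,0,0.045],[0.0038,0.004,0,2,0.045],[0.0036,0.0042,0,2,0.045],[0.0035,0.0043,0,2,0.045],[0.0033,0.0044,0,2,0.045],[0.0032,0.0045,0,2,0.045],[0.003,0.0046,0,2,0.045]],
])

```text
time: 5.75
tool_pos: [530.1, -92.4, 85.8]
tcp_rot: [-180.0, -0.0, 85.1]
ft_force: [0.2, -1.1, -0.8]
finger_gap: 45.0
grip_force: 0.7
```

Run:
```python
from plan import *; import pickle
from bench import optics,sense
s=optics.snapshot("wrist"); rear(s,edge(s))
t=optics.snapshot("top"); pickle.dump(t,open("top5.pkl","wb"))
w=s["frame"]; tt=cv2.resize(t["frame"][170:300,200:360],(480,390),interpolation=cv2.INTER_NEAREST)
cv2.imwrite("pics/t5.png",np.hstack([tt,cv2.copyMakeBorder(cv2.resize(w,(320,240)),0,150,0,0,0)]))
s=sense();print(s['tool_pos'],s['tcp_rot'],s['ft_force'])
```

```text
[197 299] [446 300]
rear mid [533.5 -78.4] len 86.1 heading 84.9 tin in station [-62.   -1.9] -0.1
[530.28366569 -92.09702417  85.99571517] [ 1.79982800e+02 -2.18970081e-02  8.50891847e+01] [-0.60798965 -0.0157853   0.18675022]
```

View pics/t5.png

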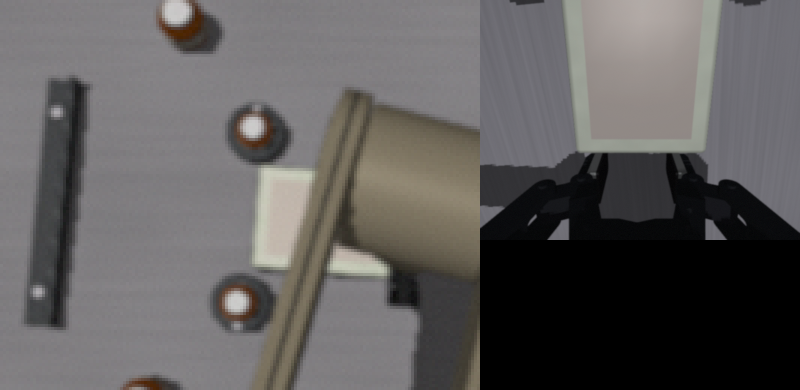

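The tin is square to the gap, with its front corners at (258,168) and (252,267) in the crop, just entering between the collars. I'll fit the lateral position precisely.

Run:
```python
from plan import *; import pickle
t=pickle.load(open("top5.pkl","rb"))
F,A,B=[(286,226),(284,258.7)],[(287,225.7),(301,226.7)],[(284.5,259),(291,259.3)]
f,a,b=[sub(t,*e) for e in(F,A,B)]
for l in(f,a,b): print(l[0].round(1),np.degrees(np.arctan2(l[1][1],l[1][0])).round(1),end=" ")
c1,c2=isect(f,a),isect(f,b); print(st(c1),st(c2),np.linalg.norm(c1-c2))
# wrist: dark collar extents on both sides
s=t
g=t["frame"].max(2)
for (x0,y0) in((286,214),(281,271)):
    w=(g[y0-13:y0+13,x0-13:x0+13]<85).astype(np.uint8); c=np.argwhere(w)[:,::-1]+[x0-13,y0-13]; (q,r_)=cv2.minEnclosingCircle(np.float32(c)); print(q,r_,st(ray(t,[q],20)[0]))
```

```text
[542.3  34.5] -4.0 [584.8  12. ] 84.0 [498.3  27.3] 87.3 [ -7.98687661 -45.31325936] [-9.50469873 42.90764748] 88.23396
(286.0, 214.0) 10.440406799316406 [ -3.29063711 -74.25115635]
(281.5, 269.5) 11.510964393615723 [-5.00146563 71.92582656]
```

Centred to within about 1 mm, so I'll push straight along 85°.

Emit:
servo_tool([
  [[0.0004,0.006,0,0,0.045],[0.0005,0.006,0,0,0.045],[0.0004,0.006,0,0,0.045],[0.0005,0.006,0,0,0.045],[0.0005,0.006,0,0,0.045],[0.0005,0.006,0,0,0.045],[0.0005,0.006,0,0,0.045],[0.0005,0.006,0,0,0.045]],
])

```text
time: 6.65
tool_pos: [533.7, -44.4, 86.0]
tcp_rot: [180.0, 0.0, 85.0]
ft_force: [-0.8, -2.4, 1.6]
finger_gap: 44.5
grip_force: 1.3
```

Run:
```python
from plan import *
from bench import optics
s=optics.snapshot("wrist"); rear(s,edge(s)); cv2.imwrite("pics/w6.png",s["frame"])
```

```text
[196 298] [449 299]
rear mid [537.6 -30.1] len 87.5 heading 84.7 tin in station [-13.5  -1.9] -0.3
```

View pics/w6.png

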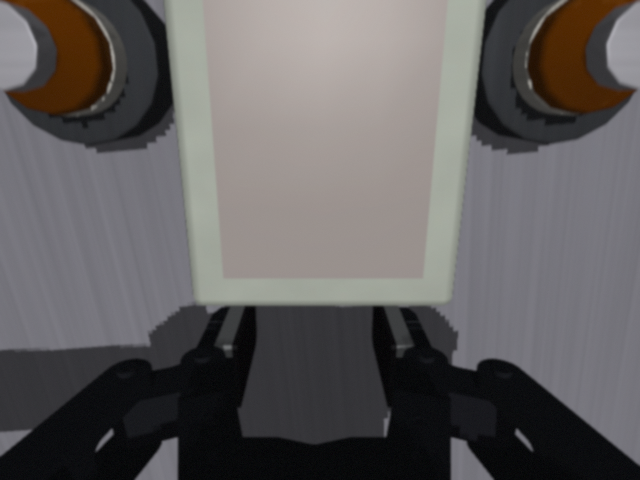

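Nearly centred between the collars, and the rear edge is still flush on the fingers. I'll keep going.

Emit:
servo_tool([
  [[0.0006,0.006,0,0,0.045],[0.0005,0.006,0,0,0.045],[0.0005,0.006,0,0,0.045],[0.0005,0.006,0,0,0.045],[0.0005,0.006,0,0,0.045],[0.0005,0.006,0,0,0.045],[0.0005,0.006,0,0,0.045],[0.0005,0.006,0,0,0.045],[0.0005,0.006,0,0,0.045]],
])

```text
time: 7.6
tool_pos: [538.3, 9.7, 85.9]
tcp_rot: [-180.0, 0.0, 85.0]
ft_force: [0.4, -2.0, 1.1]
finger_gap: 44.8
grip_force: 1.3
```

Emit:
servo_tool([
  [[0.0005,0.006,0,0,0.045],[0.0005,0.006,0,0,0.045],[0.0005,0.006,0,0,0.045],[0.0005,0.006,0,0,0.045],[0.0005,0.006,0,0,0.045],[0.0005,0.006,0,0,0.045],[0.0004,0.005,0,0,0.045],[0.0003,0.003,0,0,0.045]],
])

```text
time: 8.4
tool_pos: [541.9, 53.7, 85.9]
tcp_rot: [-180.0, -0.0, 85.0]
ft_force: [-0.1, -2.9, 1.8]
finger_gap: 45.5
grip_force: 1.4
```

Emit:
servo_tool([
  [[0.0002,0.002,0,0,0.045],[0.0002,0.002,0,0,0.045],[0.0002,0.002,0,0,0.045]],
])

```text
time: 8.7
tool_pos: [542.5, 59.1, 85.9]
tcp_rot: [-180.0, 0.0, 84.9]
ft_force: [0.2, -2.2, 1.3]
finger_gap: 44.8
grip_force: 1.4
```

Emit:
servo_tool([
  [[0.0002,0.002,0,0,0.045],[0.0002,0.002,0,0,0.045],[0.0001,0.001,0,0,0.045]],
])

```text
time: 9.0
tool_pos: [543.1, 64.3, 85.9]
tcp_rot: [180.0, -0.0, 85.0]
ft_force: [0.3, -3.2, 2.2]
finger_gap: 45.4
grip_force: 1.4
```

Emit:
servo_tool([
  [[0.0001,0.001,0,0,0.045],[0.0001,0.001,0,0,0.045],[0.0001,0.001,0,0,0.045]],
])

```text
time: 9.3
tool_pos: [543.3, 67.2, 85.9]
tcp_rot: [-180.0, -0.0, 84.9]
ft_force: [-0.1, -2.8, 2.7]
finger_gap: 44.8
grip_force: 1.4
```

Emit:
servo_tool([
  [[0.0001,0.001,0,0,0.045],[0.0001,0.001,0,0,0.045]],
])

```text
time: 9.5
tool_pos: [543.5, 69.2, 85.9]
tcp_rot: [-180.0, -0.0, 84.9]
ft_force: [0.0, -3.1, 1.7]
finger_gap: 44.7
grip_force: 1.4
```

Emit:
servo_tool([
  [[0.0001,0.001,0,0,0.045],[0.0001,0.001,0,0,0.045]],
])

```text
time: 9.7
tool_pos: [543.7, 71.3, 85.9]
tcp_rot: [180.0, 0.0, 85.0]
ft_force: [-0.3, -2.0, 1.1]
finger_gap: 45.0
grip_force: 1.5
```

Emit:
servo_tool([
  [[0.0001,0.001,0,0,0.045],[0.0001,0.001,0,0,0.045]],
])

```text
time: 9.9
tool_pos: [543.9, 73.2, 85.9]
tcp_rot: [180.0, -0.0, 85.0]
ft_force: [-1.0, -2.5, 2.0]
finger_gap: 44.9
grip_force: 1.5
```

Emit:
servo_tool([
  [[0.0001,0.001,0,0,0.045],[0.0001,0.001,0,0,0.045]],
])

```text
time: 10.1
tool_pos: [544.1, 74.9, 85.9]
tcp_rot: [180.0, 0.0, 85.0]
ft_force: [-1.9, -8.9, 3.8]
finger_gap: 44.6
grip_force: 4.3
```

The force jumped to 9 N, so the tin has met the rail. One more small press to square it, then back off.

Emit:
servo_tool([
  [[0.0001,0.001,0,0,0.045],[0,0,0,0,0.045]],
])

```text
time: 10.3
tool_pos: [544.3, 75.0, 85.9]
tcp_rot: [180.0, 0.1, 85.0]
ft_force: [-0.2, -10.8, 3.2]
finger_gap: 45.5
grip_force: 4.9
```

Run:
```python
from plan import *
from bench import optics,sense
s=optics.snapshot("wrist"); rear(s,edge(s)); print(sense()['ft_force'])
```

```text
[196 299] [448 300]
rear mid [547.9  88.9] len 87.2 heading 84.7 tin in station [105.9  -1.8] -0.3
[-0.78437274 -9.31606427  2.88001609]
```

Emit:
servo_tool([
  [[-0.0003,-0.003,0,0,0.045],[-0.0005,-0.006,0,0,0.045],[-0.001,-0.011,0,0,0.045],[0,-0.01,0.02,0,0.045],[0,0,0.05,0,0.045],[0,0,0.05,0,0.045],[0,0,0.05,0,0.045],[0,0,0.03,0,0.045],[0,0,0,0,0.045]],
])

```text
time: 11.25
tool_pos: [544.8, 45.7, 292.5]
tcp_rot: [179.4, -0.1, 84.9]
ft_force: [1.4, -0.7, 0.3]
finger_gap: 45.2
grip_force: 0.0
```

Emit:
servo_tool([
  [[0,-0.045,0,0,0.045],[0,-0.045,0,0,0.045],[0,-0.045,0,0,0.045],[0,-0.045,0,0,0.045],[0,-0.04,0,0,0.045],[0,0,0,0,0.045]],
])

```text
time: 11.85
tool_pos: [541.2, -178.6, 284.4]
tcp_rot: [-179.9, 0.1, 84.7]
ft_force: [-0.8, 0.6, -0.2]
finger_gap: 44.7
grip_force: 0.0
```

Run:
```python
from plan import *; import pickle
from bench import optics,sense
t=optics.snapshot("top"); pickle.dump(t,open("top7.pkl","wb"))
cv2.imwrite("pics/t7.png",cv2.resize(t["frame"][160:315,185:385],(774,600),interpolation=cv2.INTER_NEAREST)); print(sense()['tool_pos'])
```

```text
[ 541.44087362 -176.33437111  284.45173209]
```

View pics/t7.png

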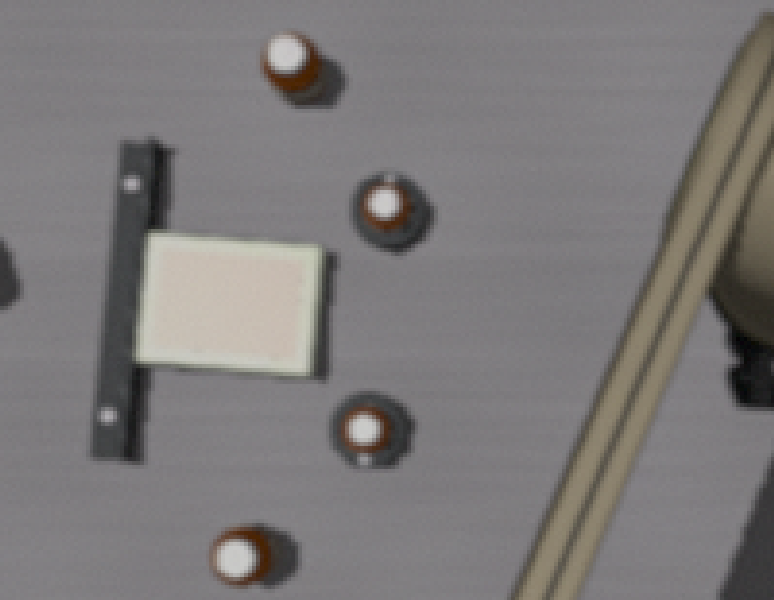

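The tin, at about (232,305), is flush and square against the rail and behind both holders. The vials have not moved and the arm is clear, so I'm handing in.

```bash
python3 -c "
from bench import r
print(r.hand_in())"
```

```text
the job is handed in; nothing more can be done
None
```

I pushed the tin through the gap until its front end was flush against the stop rail, backed the arm off clear, and handed the job in at about 12 s; the hand-in returned no verdict.

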